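# Seat the keyed pulley on the cord winder

### The arm

A 6-joint arm with a two-finger parallel gripper is mounted at the origin on a cart in front of the work surface, level with it; the furniture and walls round the work are solid. World frame = base frame: x ahead of the robot, y to its left, z up, the work surface at z = 0. Lengths are in mm, angles in rad, forces in N, time in s.
With the tool pointing down it reaches from about 350 to 975 mm from the base axis. Payload 7.1 kg.
Tool frame: the origin (TCP) lies midway between the tips of the shut fingers; the grasp point (between the pads) lies 19 mm behind it (ctrl.grasp_offset is the distance from the TCP to the grasp point, in mm); z points along the fingers, y is the line along which they close (so a half turn about z gives the same grasp; the last joint's range is limited). The gripper opens to 88 mm and grips with 3 to 60 N. Pads are 20 mm wide; open, the fingers measure 115 mm over their backs; the gripper's body (75 mm by 178 mm) begins 61 mm behind the grasp point.
Start: joints at [-1.277, 0.423, 1.63, -0, 1.089, -0.019], TCP at [192.345, -594.65, 222.675] pointing down, gripper open.
Joint ranges: [-3, 3], [-0.9, 2.11], [0.09, 2.58], [-1.31, 4.45], [0.11, 2.69], [-2.54, 2.54]. Speed limits (rad/s): [2.39, 2.39, 3.01, 3.14, 3.14, 3.14].

### API

Orientations are given as a rotation vector (axis times angle).
In Python, from workcell import sensors, viewer, ctrl gives the robot as it stands. The module is installed in compiled form; this text tells all that it offers.
- The arm moves only by the shell command python3 -m handwheel 'ROWS'. ROWS is JSON, a list of rows, each a list of 7 numbers: the shift along the tool's x, y, z in mm, then the turn, a rotation vector about the tool's x, y, z in rad, then the closure, from 0 (fully open) to 1 (shut). In form: [[x, y, z, rx, ry, rz, jaw], ...]. A call has 1 to 10 rows; each row shifts and turns the commanded pose from where the row before left it, along the tool's axes as they then stand; what a row does not reach is not made up. A row lasts 1/8 s, in which the tool goes at most 62.5 mm and 10.7 degrees, less where a joint would pass 70% of its speed; a pose out of reach is approached as far as the arm can. A call is refused whole if a number of a shift passes 62.5 or a number of a turn 0.188, either way. A call with a gripper value outside its range is refused whole. The fingers move at their own pace and stop on an object; the grip force is fixed at half the most. Time passes only in rows, so rows that do not move let the fingers close. It gives the time, the measured TCP pose, the force, the opening and the grip force at its end, in the units of the state.
- sensors.get_obs(): the state, without advancing time (a new reading comes with each control period).
- viewer.get_image(name): name is "scene" or "top" or "wrist"; returns a dict with "frame" (384x512x3 uint8, blue, green, red), "fov_y" (degrees; the focal length in pixels is half the picture's height over the tangent of half this angle, whatever the lens; pixels are square), "cx", "cy" (the principal point, pixels), "R" (3x3) and "t" (3): a world point X has camera coordinates R X + t. Camera axes: x right, y down, z forward; pixel columns grow to the right and rows downward; lengths in mm; the calibration is good to about 2 mm. The wrist camera is an equidistant fisheye: a pixel r from the principal point sees the ray r / f radians off the axis. A picture is of the moment at which its call begins. There is no depth.
- ctrl.close_job(): hands the job in; it is judged then, once.
The state is a dict: "t": time; "qpos": joint angles; "qvel": joint speeds; "joint_torque": joint torques, N m; "ee_pos": TCP position; "orientation": TCP orientation; "ft_force": force on the tool from outside, world axes, zero at the start; "moment": the same for the moment, N m; "width": finger opening in mm; "grasp_force": force on a finger pad.
Only numpy, scipy, OpenCV 4.12 (cv2) and the standard library are available. Lean on these libraries where they do the work, as an engineer would, in place of code of your own. Each camera call takes 0.05 s, during which the arm holds its last target. There are 200 camera calls.

### The job

Two small cord winders stand on the craft table. On one of them the grooved pulley still stands up on the key of its shaft: take this pulley by its boss, turn it on the shaft until its keyway lies over the key, and let it go all the way down to the shoulder, then let go. Do not take it off its shaft, and leave the other winder's pulley, which is already home, as it is.

Things in the scene. Friction and masses are not known exactly. Their poses are not given: they have to be found in the camera images.
- high_pulley_mid (a point): Centre, on the axis half-way up, of the brass pulley standing on its key (0.2 kg, leans up to 4 deg). 44 mm high: grooved rim, 72 mm diameter, lower 16 mm; boss to grip, 50 mm diameter, upper 28 mm (6 mm below to 22 mm above this point). Bore 21 mm. Keyway: slot 15 mm wide from the bore to the pulley's own -x, through the boss's wall; in the rim it ends 20 mm from the axis. z up.
- winder_a: Fixed stand under the high pulley: grey base plate 136 (x) by 90 (y) by 16 mm; origin under its centre, on the shaft's axis. Upright shaft, 18 mm diameter, ends 78 mm above the origin. Pulley centre is 58 mm above the origin on the key, 44 mm when home on the shoulder. Home, the pulley's x axis points like the stand's x axis, within 12 deg; at the start it is 40 to 77 deg anticlockwise from above.
- key_rib_a (a point): Centre of the top of a raised steel rib on that stand's base plate, 53 mm from the shaft's axis towards the stand's own -x, 22 mm above the plate's underside; rib 26 by 7 mm, 6 mm high. It shows the direction of the key, which is hidden under the high pulley: a bar 7 mm wide, reaching from the shaft to 17 mm from the axis, 22 to 36 mm above the stand's origin. Axes as the stand's.
- seated_pulley_mid (a point): Centre of the other, identical pulley on the other, identical stand: already home, 14 mm lower, so that its shaft stands 12 mm out of its top. Leave it alone.
There are look-alikes about, which are no part of the job. What is shaped like the part that bears high_pulley_mid but black is not meant.

How it is judged (in metres and radians):
At the end, for the whole second after the job is handed in: The formerly high pulley sits on the shoulder of its winder (centre no more than 3.5 mm above its home height of 44 mm over the stand's origin, within 10 mm of the shaft's axis, tilt under 4.5 degrees), keyway over the key (within 20 degrees), and the other pulley is within 10 mm of where it was (z of high_pulley_mid in the frame of winder_a below 0.0475 m and horizontal distance between high_pulley_mid and winder_a below 0.01 m and angle between the x axis of high_pulley_mid and the x axis of winder_a, either way round below 0.35 rad and angle between high_pulley_mid's own z axis and vertical below 0.08 rad and distance of seated_pulley_mid from where it was at the start of the episode below 0.01 m); the robot touches nothing.
It fails at once if the high pulley is taken off its shaft (z of high_pulley_mid in the frame of winder_a above 0.1 m).
It fails at once if the other pulley, already home, is pushed or lifted by more than 10 mm (distance of seated_pulley_mid from where it was at the start of the episode above 0.01 m).
It also fails if it takes over 35 s, if anything falls off the work surface, if the arm or the gripper's body presses on something with over 40 N, if the wrist force passes 120 N, or if a joint passes its speed limit or range.

## Working session

There is one attempt and no reset: what is moved stays moved. The work goes in short steps, Python scripts to look and compute and a shell command to move; the robot and the scene stay as the last step left them, time stands still between calls to the robot, and variables do not carry over. Pictures are saved under pics/ and viewed, at most 10 in all, crops included, and the job is handed in when it is done.

```bash
mkdir -p pics; cat > h.py <<'E'
import numpy as np,cv2
from workcell import sensors,viewer,ctrl
def get(n,fn=None):
    d=viewer.get_image(n)
    if fn: cv2.imwrite('pics/'+fn,d['frame'])
    h,w=d['frame'].shape[:2]; d['f']=h/2/np.tan(np.radians(d['fov_y'])/2)
    d['R']=np.array(d['R']);d['t']=np.array(d['t']);d['n']=n
    return d
def ray(d,u,v):
    a=np.array([u-d['cx'],v-d['cy']]);r=np.hypot(*a)
    if d['n']=='wrist':
        th=r/d['f'];c=np.r_[a/max(r,1e-9)*np.sin(th),np.cos(th)]
    else: c=np.r_[a/d['f'],1]
    return -d['R'].T@d['t'],d['R'].T@c
def onz(d,u,v,z):
    o,r=ray(d,u,v);return o+r*(z-o[2])/r[2]
def proj(d,X):
    c=d['R']@np.array(X,float)+d['t']
    if d['n']=='wrist':
        r=np.hypot(c[0],c[1]);th=np.arctan2(r,c[2]);p=c[:2]/max(r,1e-9)*th*d['f']
    else: p=c[:2]/c[2]*d['f']
    return p+[d['cx'],d['cy']]
E
python3 - <<'E'
from h import *
a=get('scene');b=get('top')
import pickle;pickle.dump((a,b),open('v.pkl','wb'))
im=np.hstack([a['frame'],b['frame']]);cv2.imwrite('pics/1.png',cv2.resize(a['frame'],(800,600),interpolation=2));cv2.imwrite('pics/2.png',cv2.resize(b['frame'],(800,600),interpolation=2))
for d in(a,b):print(-d['R'].T@d['t'],d['R'][2],d['f'])
o=sensors.get_obs();print(o['ee_pos'],o['orientation'],o['width'],o['t'])
E
```

```text
[-72.90894309 769.91571069 979.95518602] [ 0.44776314 -0.57813204 -0.68210814] 468.1615012827763
[ 462.14357426   19.93607975 1105.01540427] [ 0.05266885 -0.00488655 -0.99860008] 413.12110477897886
[ 192.18982713 -594.16122813  221.97460023] [-3.10187370e+00 -4.89125298e-01  3.14374406e-04] 87.99993834339243 0.1
```

View pics/1.png

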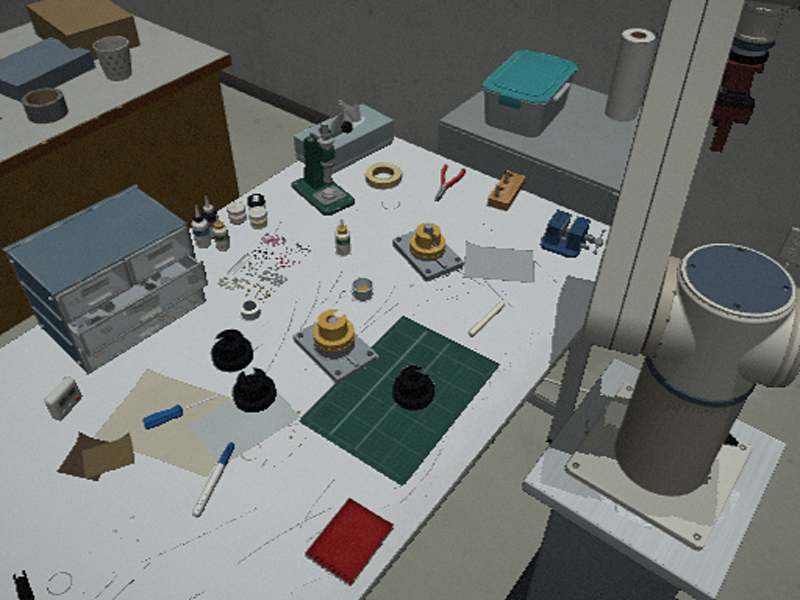

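View pics/2.png

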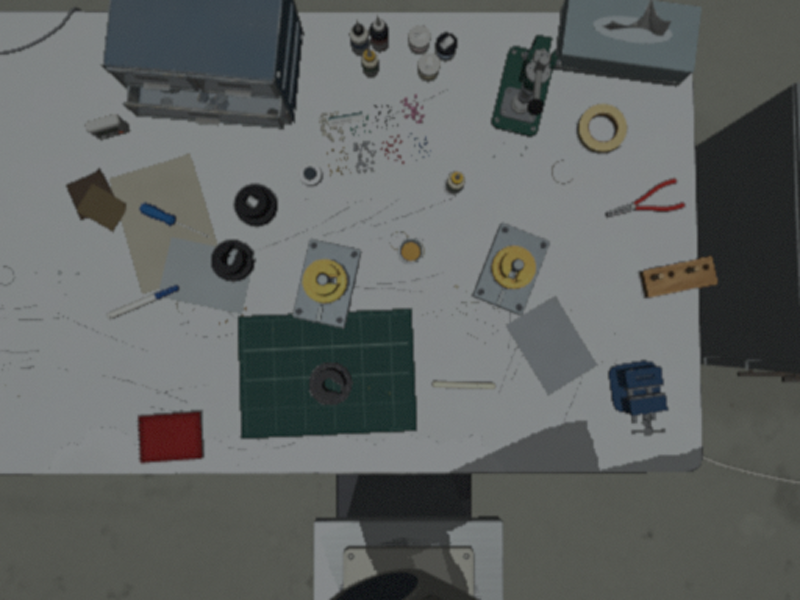

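In both views there are two brass pulleys, at scene (333,330) / top (324,282) and scene (428,240) / top (516,266). The black look-alikes are ruled out. I'll enlarge both brass ones.

```bash
python3 - <<'E'
import pickle,cv2,numpy as np
from h import *
a,b=pickle.load(open('v.pkl','rb'))
def c(d,u,v):
    f=d['frame'][v-32:v+32,u-40:u+40];return cv2.convertScaleAbs(cv2.resize(f,(400,300),interpolation=cv2.INTER_CUBIC),alpha=1.4)
u=lambda x:int(x*.64)
im=np.vstack([np.hstack([c(a,u(335),u(335)),c(a,u(428),u(248))]),np.hstack([c(b,u(326),u(284)),c(b,u(512),u(268))])])
cv2.imwrite('pics/3.png',im)
for p,z in(((324,282),80),((516,266),66)):print(onz(b,p[0]*.64,p[1]*.64,z))
for p in((333,315),(428,228)):print(onz(a,p[0]*.64,p[1]*.64,80))
E
```

```text
[546.53303214 134.68299514  80.        ]
[ 573.67201076 -174.07010481   66.        ]
[555.42246726 132.82918467  80.        ]
[ 567.80710446 -163.11102043   80.        ]
```

View pics/3.png

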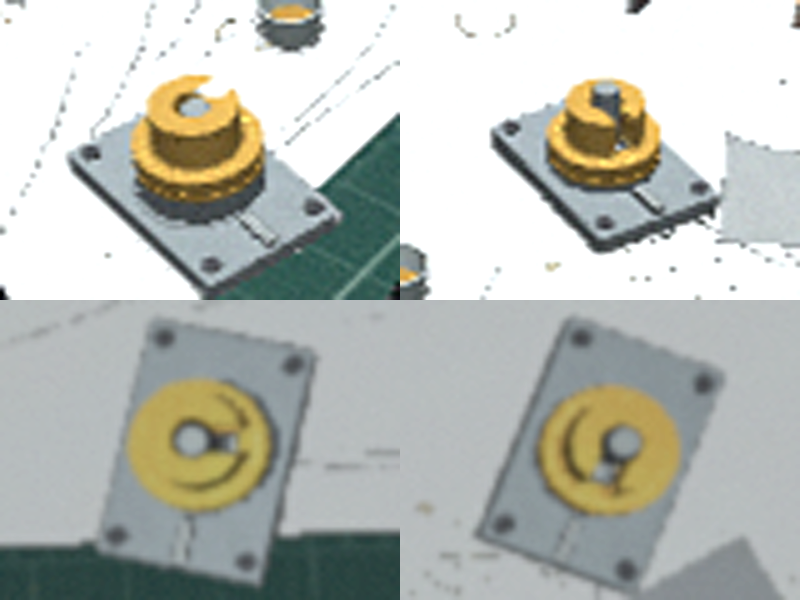

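The left one (scene (333,330), top (324,282)) fits. Its shaft is flush with the top, there is a shadow gap above the base, and its keyway doesn't point at the rib. The right one's shaft stands proud and its keyway points to its rib, so it is home. I'll refine the position and move over it.

```bash
python3 -m handwheel '[[40,-41.6,0,0,0,0,0],[40,-41.6,0,0,0,0,0],[40,-41.6,0,0,0,0,0],[40,-41.6,0,0,0,0,0],[40,-41.6,0,0,0,0,0],[40,-41.6,0,0,0,0,0],[40,-41.6,0,0,0,0,0],[40,-41.6,0,0,0,0,0],[40,-41.6,0,0,0,0,0],[40,-41.6,0,0,0,0,0]]'
python3 -m handwheel '[[40,-41.6,0,0,0,0,0],[40,-41.6,0,0,0,0,0],[40,-41.6,0,0,0,0,0],[40,-41.6,0,0,0,0,0],[0,0,0,0,0,-0.18,0],[0,0,0,0,0,-0.18,0],[0,0,0,0,0,-0.18,0],[0,0,0,0,0,-0.15,0],[0,0,0,0,0,0,0]]'
python3 - <<'E'
from h import *
import pickle
a,b=pickle.load(open('v.pkl','rb'))
g=lambda x,y:(168+x/5-.4,149+(y-300)/5-.4)
C=[onz(b,*g(*p),16) for p in((152,320),(314,350),(262,585),(97,545))]
print(np.round(C),np.mean(C,0))
print('rib',onz(b,*g(185,538),22),'shaft',onz(b,*g(192,438),78))
w=get('wrist');pickle.dump(w,open('w.pkl','wb'))
print(w['f'],-w['R'].T@w['t'],proj(w,[546,134,80]))
cv2.imwrite('pics/4.png',cv2.resize(cv2.convertScaleAbs(w['frame'],alpha=1.3),(800,600),interpolation=2))
E
```

```text
t: 1.35
ee_pos: [445.4, -73.9, 222.7]
orientation: [3.103, 0.489, 0.0]
ft_force: [0.5, -0.5, -0.2]
width: 88.1
grasp_force: 0.0
t: 2.48
ee_pos: [545.7, 131.8, 222.4]
orientation: [-2.756, -1.508, 0.001]
ft_force: [-0.5, 0.4, 0.7]
width: 88.0
grasp_force: 0.0
[[626. 167.  16.]
 [610.  81.  16.]
 [485. 108.  16.]
 [507. 195.  16.]] [556.97161583 137.91014906  16.        ]
rib [509.96111126 148.16965008  22.        ] shaft [557.40003154 138.35799361  78.        ]
297.3186396354542 [590.2484017  199.06424345 384.38594573] [254.1857299  178.62077102]
```

View pics/4.png

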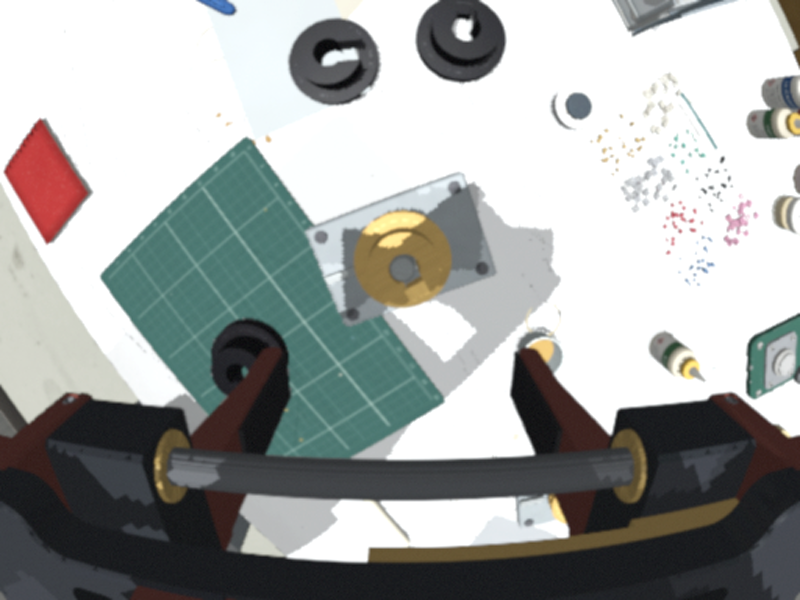

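The wrist view shows the shaft end at (404,268), the keyway opening near (418,290), and the rib at about (335,273).

```bash
python3 - <<'E'
from h import *
import pickle
w=pickle.load(open('w.pkl','rb'))
s=lambda x,y,z:onz(w,(x+.5)*.64-.5,(y+.5)*.64-.5,z)
S=s(404,268,78);K=s(418,290,70);r=s(335,273,22)
C=[s(*p,16) for p in((306,229),(462,176),(494,270),(348,325))]
print(S,K,r);print(np.round(C),np.mean(C,0))
for n,p in(('key',K),('rib',r)):print(n,np.degrees(np.arctan2(*(p-S)[1::-1])))
print(np.degrees(np.arctan2(*(C[1]-C[0])[1::-1])),np.degrees(np.arctan2(*(C[2]-C[3])[1::-1])))
f=cv2.convertScaleAbs(w['frame'][112:232,175:335],alpha=1.0);cv2.imwrite('pics/5.png',cv2.resize(f,(800,600),interpolation=cv2.INTER_CUBIC))
print([np.round((proj(w,S+[20*np.cos(t),20*np.sin(t),2])-[175,112])*5) for t in np.radians([200,215,230,240,250])])
E
```

```text
[553.74443882 137.87490357  78.        ] [552.55542952 117.57880105  70.        ] [498.00322877 153.37390131  22.        ]
[[497. 196.  16.]
 [625. 164.  16.]
 [608.  84.  16.]
 [480. 109.  16.]] [552.64553955 138.41982512  16.        ]
key -93.35273432312667
rib 164.46126290507803
-13.97780987639619 -11.067264093627672
[array([360., 372.]), array([381., 383.]), array([405., 389.]), array([421., 390.]), array([437., 388.])]
```

View pics/5.png

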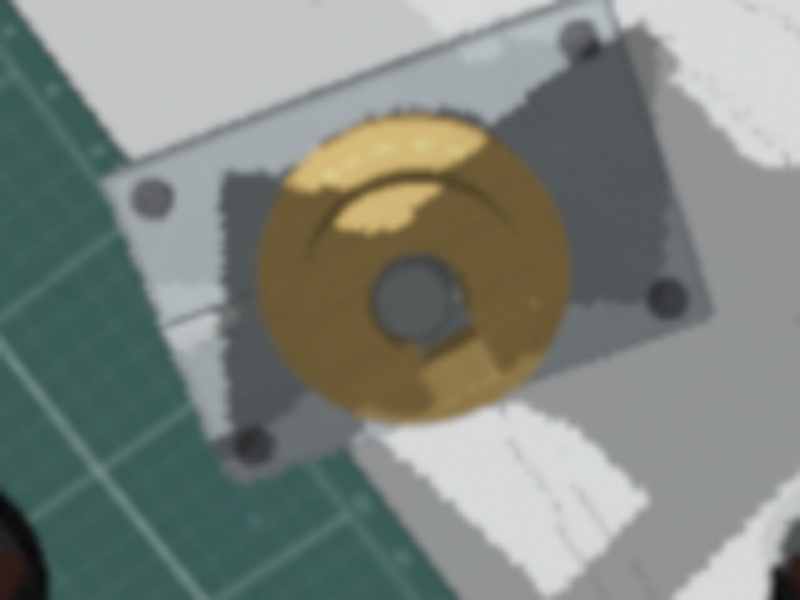

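```bash
python3 - <<'E'
from h import *
import pickle
w=pickle.load(open('w.pkl','rb'))
s=lambda x,y,z:onz(w,175+(x+.5)/5-.5,112+(y+.5)/5-.5,z)
P=[s(*p,52) for p in((425,370),(485,340),(500,375),(435,405))]
print(np.round(P,1))
an=lambda d:np.degrees(np.arctan2(d[1],d[0]))%360
print(an(P[1]-P[0]),an(P[2]-P[1]),an(P[3]-P[0]),an(P[2]-P[3]))
print('boss arc centre', 'rim c',s(414,268,52), 'shaft',s(415,300,78),'floor dir',an(np.mean(P,0)-s(415,300,78)))
E
```

```text
[[542.7 117.6  52. ]
 [558.3 116.2  52. ]
 [556.8 107.1  52. ]
 [540.1 109.1  52. ]]
354.8980788199783 260.6402076699682 252.92663225812265 353.2062910201659
boss arc centre rim c [553.57654948 139.35703384  52.        ] shaft [552.89775942 138.08116112  78.        ] floor dir 262.34500187382054
```

```bash
python3 - <<'E'
from h import *
import pickle
w=pickle.load(open('w.pkl','rb'));a,b=pickle.load(open('v.pkl','rb'))
def pan(d,u0,v0,W,H,ang):
    k=400/W;im=cv2.convertScaleAbs(cv2.resize(d['frame'][v0:v0+H,u0:u0+W],(400,300),interpolation=cv2.INTER_CUBIC),alpha=1.5)
    def line(pts,c):
        q=[((proj(d,p)-[u0,v0]+.5)*k-.5) for p in pts];cv2.polylines(im,[np.int32(np.array(q)*8)],False,c,1,cv2.LINE_AA,3)
    t=np.radians(ang);e=np.array([np.cos(t),np.sin(t),0]);n=np.array([-e[1],e[0],0]);o=np.array([553.5,138,0])
    al=np.linspace(.305,2*np.pi-.305,60)
    for z,r,c in((80,25,(0,0,255)),(52,36,(255,0,0))):
        line([o+[0,0,z]+r*(np.cos(x)*e+np.sin(x)*n) for x in al],c)
    for s in(-7.5,7.5):
        line([o+[0,0,80]+r*e+s*n for r in(7.3,23.8)],(0,0,255))
        line([o+[0,0,52]+r*e+s*n for r in(7.3,18.5)],(0,255,0))
    line([o+[0,0,52]+18.5*e+s*n for s in(-7.5,7.5)],(0,255,0))
    return im
im=np.vstack([np.hstack([pan(w,208,129,100,75,g) for g in(244,262)]),np.hstack([pan(a,183,182,60,45,g) for g in(244,262)])])
cv2.imwrite('pics/6.png',im)
E
```

```text
(no output)
```

View pics/6.png

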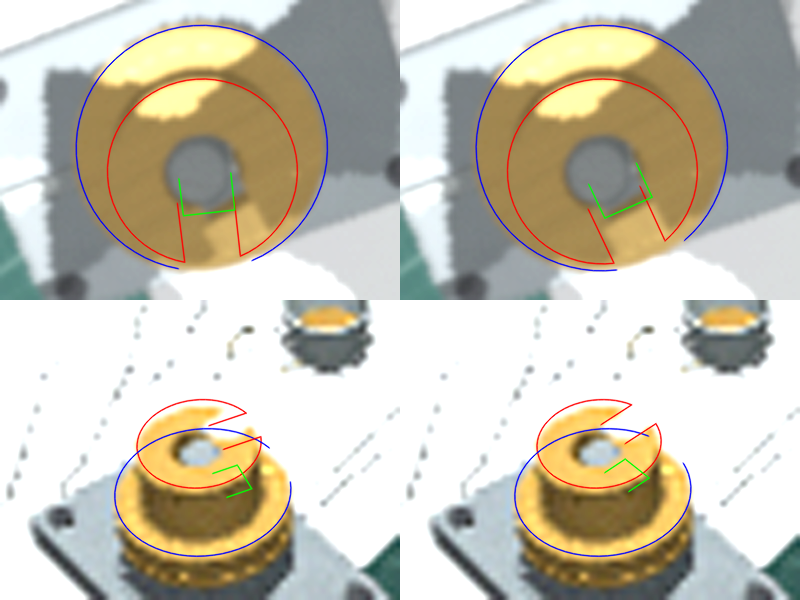

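The measured slot direction is about 255±10°, so it needs roughly 85° clockwise. I'll descend around the boss with the pads square to the slot.

```bash
python3 -m handwheel '[[9.5,4.3,0,0,0,0,0],[0,0,0,0,0,-0.18,0],[0,0,50,0,0,0,0],[0,0,50,0,0,0,0],[0,0,30,0,0,0,0],[0,0,20,0,0,0,0],[0,0,0,0,0,0,0],[0,0,0,0,0,0,0]]'
python3 - <<'E'
from h import *
w=get('wrist')
cv2.imwrite('pics/7.png',cv2.resize(w['frame'],(800,600),interpolation=2))
E
```

```text
t: 3.52
ee_pos: [555.5, 137.8, 73.3]
orientation: [2.608, 1.75, 0.002]
ft_force: [-0.0, 0.4, 0.7]
width: 87.9
grasp_force: 0.0
```

View pics/7.png

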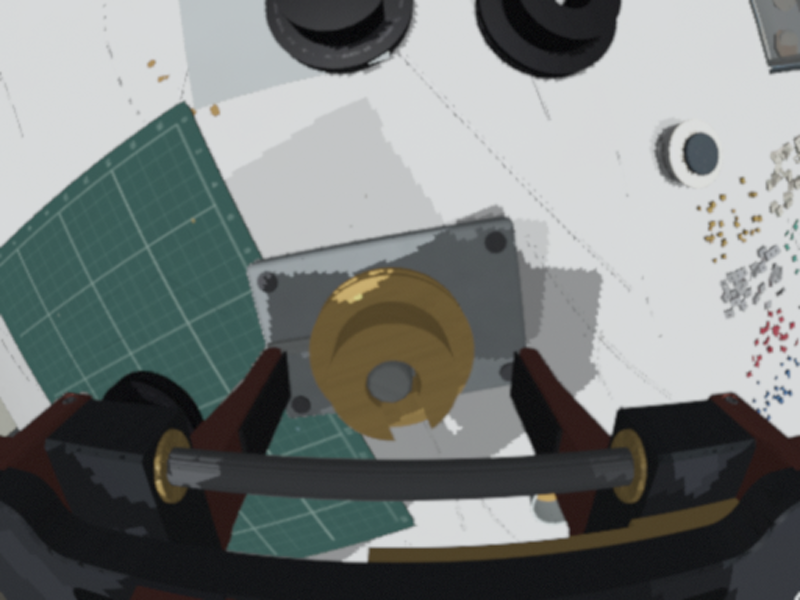

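The shaft is at (392,382) and the slot mouth on the boss edge runs between (391,437) and (430,425). The pulley is centred between the fingers at columns 280–520.

```bash
python3 - <<'E'
from h import *
w=get('wrist')
s=lambda x,y,z:onz(w,(x+.5)*.64-.5,(y+.5)*.64-.5,z)
S=s(392,382,78);A=s(391,437,80);B=s(430,425,80)
an=lambda d:np.degrees(np.arctan2(d[1],d[0]))%360
print(S,A,B,np.linalg.norm(A-B),an(A-S),an(B-S),an((A+B)/2-S))
C=[s(*p,16) for p in((250,264),(508,218))];print(an(C[1]-C[0]))
E
```

```text
[553.73800209 138.21071182  78.        ] [544.18567202 116.33927901  80.        ] [560.55011114 115.74804636  80.        ] 16.375115993684986 246.4067404236013 286.87064128764155 266.46313716754855
347.7344908443463
```

```bash
python3 -m handwheel '[[0,-1.5,14,0,0,0,0],[0,0,0,0,0,0,0],[0,0,0,0,0,0,1],[0,0,0,0,0,0,1],[0,0,0,0,0,0,1],[0,0,0,0,0,0,1],[0,0,0,0,0,0,1]]'

```

```text
t: 4.5
ee_pos: [552.6, 138.1, 58.5]
orientation: [-2.608, -1.751, 0.002]
ft_force: [-1.9, 2.1, 0.5]
width: 49.2
grasp_force: 30.0
```

```bash
python3 -m handwheel '[[0,0,0,0,0,0.17,1],[0,0,0,0,0,0.17,1],[0,0,0,0,0,0.17,1],[0,0,0,0,0,0.17,1],[0,0,0,0,0,0.17,1],[0,0,0,0,0,0.17,1],[0,0,0,0,0,0,1]]'
python3 -m handwheel '[[0,0,0,0,0,0.17,1],[0,0,0,0,0,0.17,1],[0,0,0,0,0,0.17,1],[0,0,0,0,0,0,1],[0,0,0,0,0,0,1]]'
```

```text
t: 5.38
ee_pos: [553.3, 138.0, 58.6]
orientation: [3.131, 0.258, 0.0]
ft_force: [-0.3, 0.8, -1.0]
width: 49.1
grasp_force: 30.0
t: 6.0
ee_pos: [553.2, 137.9, 58.6]
orientation: [3.095, -0.535, -0.0]
ft_force: [-0.2, -1.8, -1.7]
width: 49.4
grasp_force: 30.0
```

```bash
python3 -m handwheel '[[0,0,2,0,0,0,1],[0,0,2,0,0,0,1],[0,0,0,0,0,0,1]]'
```

```text
t: 6.38
ee_pos: [553.0, 138.0, 54.4]
orientation: [3.094, -0.542, -0.001]
ft_force: [-0.8, -3.1, -2.8]
width: 49.7
grasp_force: 30.0
```

It descends 4 mm with almost no force, so the keyway is over the key. I'll go on down.

```bash
python3 -m handwheel '[[0,0,3,0,0,0,1],[0,0,3,0,0,0,1],[0,0,3,0,0,0,1],[0,0,1,0,0,0,1],[0,0,0,0,0,0,1]]'
```

```text
t: 7.0
ee_pos: [553.1, 138.0, 45.0]
orientation: [3.094, -0.542, -0.001]
ft_force: [-2.6, -3.0, 5.0]
width: 49.4
grasp_force: 30.0
```

```bash
python3 -m handwheel '[[0,0,1,0,0,0,1],[0,0,0,0,0,0,1],[0,0,0,0,0,0,0],[0,0,0,0,0,0,0],[0,0,0,0,0,0,0],[0,0,0,0,0,0,0]]'
python3 -m handwheel '[[0,0,-30,0,0,0,0],[0,0,-40,0,0,0,0],[0,0,-50,0,0,0,0],[0,0,-50,0,0,0,0],[0,0,0,0,0,0,0]]'
python3 - <<'E'
from h import *
w=get('wrist');a=get('scene')
f=cv2.resize(w['frame'][112:262,156:356],(400,300),interpolation=2)
g=cv2.convertScaleAbs(cv2.resize(a['frame'][178:244,170:258],(400,300),interpolation=2),alpha=1.3)
cv2.imwrite('pics/8.png',np.hstack([f,g]))
E
```

```text
t: 7.75
ee_pos: [553.4, 138.2, 43.6]
orientation: [-3.094, 0.543, -0.0]
ft_force: [-0.1, 0.2, -0.5]
width: 85.4
grasp_force: 0.0
t: 8.38
ee_pos: [555.9, 138.7, 217.9]
orientation: [-3.091, 0.542, -0.012]
ft_force: [0.2, 0.3, -0.5]
width: 87.5
grasp_force: 0.0
```

View pics/8.png

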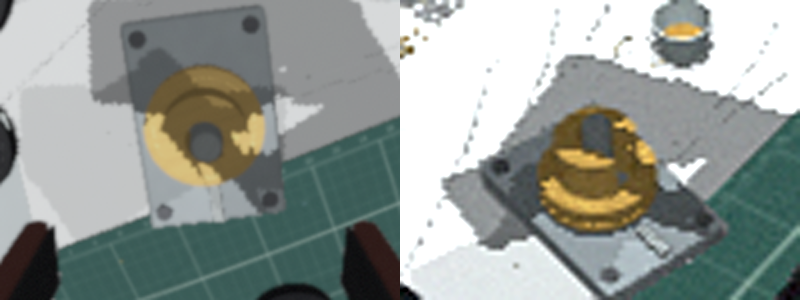

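The shaft now stands proud of the boss, so the pulley is down. I'll move the arm aside, out of the light, for one check of tilt, height and keyway.

```bash
python3 -m handwheel '[[0,60,0,0,0,0,0],[0,60,0,0,0,0,0],[0,60,0,0,0,0,0],[0,60,0,0,0,0,0],[0,60,0,0,0,0,0],[0,60,0,0,0,0,0],[0,0,0,0,0,0,0]]'
python3 - <<'E'
from h import *
a=get('scene');b=get('top')
def c(d,u,v):
    f=d['frame'][v-24:v+24,u-32:u+32];return cv2.convertScaleAbs(cv2.resize(f,(400,300),interpolation=cv2.INTER_CUBIC),alpha=1.4)
im=np.vstack([np.hstack([c(a,213,212),c(a,274,157)]),np.hstack([c(b,208,181),c(b,328,171)])])
cv2.imwrite('pics/9.png',im)
E
```

```text
t: 9.35
ee_pos: [428.5, -203.1, 212.0]
orientation: [-3.092, 0.551, 0.005]
ft_force: [1.0, 1.3, -0.4]
width: 87.7
grasp_force: 0.0
```

View pics/9.png

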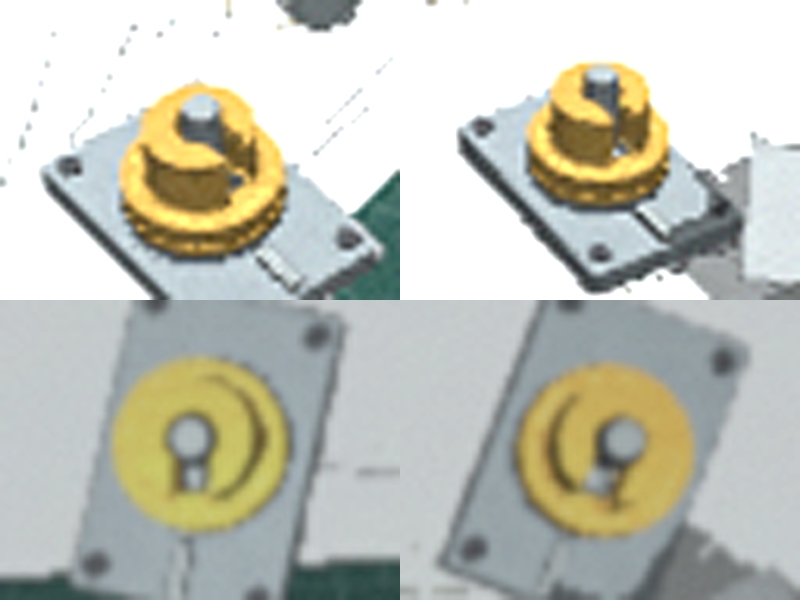

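The pulley sits level and the shaft stands out as on the other winder. The keyway, crop (190,475), points at the rib, (180,560), and the other pulley is undisturbed.

```bash
python3 -c "
from workcell import ctrl
print(ctrl.close_job())"
```

```text
the job is handed in; nothing more can be done
None
```

The high pulley was turned about 88° clockwise onto its key, lowered to the shoulder and released; the other winder was left alone and the job is handed in (no verdict was returned).

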